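Mount the sensor heads and set the clamp drives

ROBOT

A 6-joint arm with a two-finger parallel gripper is mounted at the origin on the work surface. World frame = base frame: x ahead of the robot, y to its left, z up, the work surface at z = 0. Lengths are in m, angles in degrees, forces in N, time in s.
With the tool pointing down it reaches from about 0.3 to 0.875 m from the base axis. Payload 6.4 kg.
Tool frame: the origin (TCP) lies between the finger pads; the fingertips stand 17 mm ahead of it and the grasp point (between the pads) lies 2 mm behind it (robot.finger_overhang is the distance from the TCP to the fingertips, in m); y points along the fingers, z is the direction in which the jaws open and shut, and the axes are right-handed (so a half turn about y gives the same grasp; the last joint's range is limited). The gripper opens to 88 mm and grips with 3 to 60 N. Pads are 18 mm wide; open, the fingers measure 123 mm over their backs; the gripper's body (75 mm by 187 mm) begins 45 mm behind the grasp point.
Start: joints at [63.237, 10.359, 92.074, -0, 77.567, -11.82], TCP at [0.148, 0.556, 0.256] pointing down, gripper open.
Joint ranges: [-171.53, 171.53], [-51.25, 118.39], [17.06, 147.69], [-65.23, 245.23], [0, 150.52], [-178.68, 178.68]. Speed limits (degrees/s): [147.25, 147.25, 172.46, 180, 180, 180].

INTERFACE

Orientations are given as [roll, pitch, yaw] about the fixed x, y, z axes, in that order (R = Rz(yaw) Ry(pitch) Rx(roll)).
In Python, from plant import robot gives the robot as it stands. The module is installed in compiled form; this text tells all that it offers.
- The arm moves only by the tool send_rows, never from a script. Its argument "moves" is a list that holds one entry, the list of rows, each a list of 5 numbers: the finger opening in mm, from 0 to 88.1, then the shift along the world's x, y, z in mm, then the turn about the world's z in degrees. A call has 1 to 20 rows; each row is the pose to reach, as a shift and turn from the pose measured when the call began; what a row does not reach only later rows make up. A row lasts 1/12 s, in which the tool goes at most 41.7 mm and 7.16 degrees, less where a joint would pass 70% of its speed; a pose out of reach is approached as far as the arm can. A call with a gripper value outside its range is refused whole. The fingers move at their own pace and stop on an object; the grip force is fixed at half the most. Time passes only in rows, so rows that repeat a pose let the fingers close. It gives the time, the measured TCP pose, the force and the opening at its end, in the units of the state.
- robot.sense(): the state, without advancing time (a new reading comes with each control period).
- robot.capture(name): name is "scene" or "top" or "wrist"; returns a dict with "frame" (420x560x3 uint8, blue, green, red), "range_z" (420x560 float32, m along the optical axis (not along the pixel's ray), 0 where there is no reading), "fx", "fy", "cx", "cy" (pixels), "R" (3x3) and "t" (3): a world point X has camera coordinates R X + t. Camera axes: x right, y down, z forward; pixel columns grow to the right and rows downward; lengths in m; the calibration is good to about 2 mm. The wrist camera is an equidistant fisheye: a pixel r from the principal point sees the ray r / f radians off the axis. A picture is of the moment at which its call begins.
- robot.job_done(): hands the job in, once; it reports no verdict.
The state is a dict: "t": time; "qpos": joint angles; "dq": joint speeds; "tau": joint torques, N m; "tcp_pos": TCP position; "tcp_rot": TCP orientation; "force": force on the tool from outside, world axes, zero at the start; "moment": the same for the moment, N m; "gripper_width": opening from 0.0 (shut) to 1.0 (fully open).
Only numpy, scipy, OpenCV 4.12 (cv2) and the standard library are available. Lean on these libraries where they do the work, as an engineer would, in place of code of your own. Each camera call takes 0.05 s, during which the arm holds its last target. There are 200 camera calls.

TASK

First put every sensor head on a ball post of its own: raise its handle, lower its coupler fully home onto the ball and press the handle all the way down to lock it. Once all the heads are locked, fit every winged key fully down over a square shaft of its own and turn it clockwise as far as the stop. Leave the dish with the wafer where it is.

Things in the scene. Friction and masses are not known exactly. Their poses are not given: they have to be found in the camera images.
- head_a: Sensor head, 104 mm tall, 0.6 to 0.9 kg: black box 52 x 50 x 50 mm (grip it across y, 50 to 100 mm up), 18 mm lens barrel on its -x face, on an aluminium ball coupler; steel foot 80 mm wide (y), 7 mm thick, x from -45 to 26 mm. Origin: on the underside, at the socket's centre; z up, x to its handle. Socket open below, 33 mm wide, 42 mm deep. May be absent.
- handle_a (a joint): Lock handle of head_a: 0 down (level, locked), 0.8 fully raised; stays where left (1 N at its end moves it). Hinge along the head's y, 26 mm along x and 44 mm above the head's origin. A jaw on it closes the socket's mouth, under the ball, when down; clear of the ball once above 0.4 rad.
- handle_a_grip (a point): Point on the steel handle of head_a, mid-width, 78 mm from the hinge. Bar 12 mm wide, 10 mm thick, ending 90 mm from the hinge; when down it stands straight out along the head's x, its middle 44 mm above the head's underside. x: along the bar, outwards.
- post_a_seat (a point): Top centre of a fixed black base, 74 x 74 mm, 30 mm tall, carrying a 30 mm steel ball on a 13 mm neck: ball centre 24 mm above this point, top 39 mm. A head that is fully home stands flat on the base with its origin at this point, at any yaw.
- key_a: Loose black winged key: square hub 36 x 36 mm, 34 mm tall, with a square 16 mm hole right through it upwards; two wings along x, 14 mm thick, 9 to 31 mm up, 84 mm over both. Origin: centre of the underside, z up; the hole's sides are along x and y. Grip the hub across y (36 mm). 0.10 to 0.15 kg. May be absent.
- shaft_a_top (a point): Top centre of a steel square shaft, 14 x 14 mm, standing 30 mm above a fixed grey drive box (80 x 80 x 45 mm). z up; its flats face along this frame's x and y, which turn with the shaft. A key goes on in any of four positions (play 0.15 rad); fully home it stands on the box, its origin 30 mm below this point.
- shaft_a (a joint): Turn of shaft_a, clockwise seen from above (its yaw falls as this grows), from 0 to a stop at 1.2 rad; friction 0.04 N m, stays where left.
- head_b: Sensor head, 104 mm tall, 0.6 to 0.9 kg: black box 52 x 50 x 50 mm (grip it across y, 50 to 100 mm up), 18 mm lens barrel on its -x face, on an aluminium ball coupler; steel foot 80 mm wide (y), 7 mm thick, x from -45 to 26 mm. Origin: on the underside, at the socket's centre; z up, x to its handle. Socket open below, 33 mm wide, 42 mm deep. May be absent.
- handle_b (a joint): Lock handle of head_b: 0 down (level, locked), 0.8 fully raised; stays where left (1 N at its end moves it). Hinge along the head's y, 26 mm along x and 44 mm above the head's origin. A jaw on it closes the socket's mouth, under the ball, when down; clear of the ball once above 0.4 rad.
- handle_b_grip (a point): Point on the steel handle of head_b, mid-width, 78 mm from the hinge. Bar 12 mm wide, 10 mm thick, ending 90 mm from the hinge; when down it stands straight out along the head's x, its middle 44 mm above the head's underside. x: along the bar, outwards.
- post_b_seat (a point): Top centre of a fixed black base, 74 x 74 mm, 30 mm tall, carrying a 30 mm steel ball on a 13 mm neck: ball centre 24 mm above this point, top 39 mm. A head that is fully home stands flat on the base with its origin at this point, at any yaw.
- key_b: Loose black winged key: square hub 36 x 36 mm, 34 mm tall, with a square 16 mm hole right through it upwards; two wings along x, 14 mm thick, 9 to 31 mm up, 84 mm over both. Origin: centre of the underside, z up; the hole's sides are along x and y. Grip the hub across y (36 mm). 0.10 to 0.15 kg. May be absent.
- shaft_b_top (a point): Top centre of a steel square shaft, 14 x 14 mm, standing 30 mm above a fixed grey drive box (80 x 80 x 45 mm). z up; its flats face along this frame's x and y, which turn with the shaft. A key goes on in any of four positions (play 0.15 rad); fully home it stands on the box, its origin 30 mm below this point.
- shaft_b (a joint): Turn of shaft_b, clockwise seen from above (its yaw falls as this grows), from 0 to a stop at 1.2 rad; friction 0.04 N m, stays where left.
- dish: Clear plastic dish, 62 mm across, 12 mm tall, holding a small wafer. Origin: centre of its underside. To be left alone.
Mind the look-alikes: they are no part of the job. What is shaped like the head_a but purple or turquoise is not meant.

How it is judged:
By the outcome, as a careful person would: the job done as asked, in the order asked, and still so for the second after the job is handed in, with the robot touching nothing.
Of head_a, head_b, key_a, key_b only 3 to 4 are there at a start; the rules pass over those that are not, and their reading is None.
At some moment in a run one of head_a, head_b, key_a, key_b may be knocked a few centimetres aside while the robot is not near it.
It also fails if it takes over 210 s, if anything falls off the work surface, if the arm or the gripper's body presses on something with over 40 N, if the wrist force passes 120 N, or if a joint passes its speed limit or range.

## Working session

There is one attempt and no reset: what is moved stays moved. The work goes in short steps, Python scripts to look and compute and a tool call to move; the robot and the scene stay as the last step left them, time stands still between calls to the robot, and variables do not carry over. Pictures are saved under pics/ and viewed, about 12 in all and at most 16, crops included, and the job is handed in when it is done.

Besides the shell and the picture viewer there is one more tool, called after "Request:" by a JSON object that holds its "method" and its "body", one argument or row to a line. send_rows: Moves the arm, as the interface text tells. Its arguments: {"type":"object","properties":{"moves":{"type":"array","items":{"type":"array","items":{"type":"array","items":{"type":"number"}}}}},"required":["moves"]}

```bash
ls; mkdir -p pics; cat > h.py <<'E'
import numpy as np,cv2
from plant import robot
def cloud(c):
    z=c["range_z"]; h,w=z.shape; v,u=np.mgrid[:h,:w]
    X=np.stack([(u-c["cx"])/c["fx"]*z,(v-c["cy"])/c["fy"]*z,z],-1)
    P=(X-np.array(c["t"]))@np.array(c["R"])
    P[z<=0]=np.nan
    return P
def save(c,n): cv2.imwrite("pics/"+n,c["frame"])
E
python3 - <<'E'
from h import *
for n in("top","scene"):
    c=robot.capture(n);np.save(n+"0.npy",c,allow_pickle=True);save(c,n+"0.png")
    print(n,c["fx"],-np.array(c["R"]).T@c["t"],np.array(c["R"]).round(2).tolist())
print(robot.sense())
E
```

```text
pics
top 439.7988401587456 [0.34687705 0.03499127 1.02429104] [[0.01, -1.0, 0.02], [-0.99, -0.01, -0.16], [0.16, -0.01, -0.99]]
scene 473.8217932461 [0.89164926 0.83297172 0.90932072] [[-0.9, 0.43, -0.0], [0.29, 0.61, -0.74], [-0.31, -0.67, -0.68]]
{'t': 0.1, 'qpos': array([ 6.32383736e+01,  1.03976364e+01,  9.21251772e+01,  5.46730833e-05,
        7.75665116e+01, -1.18188896e+01]), 'dq': array([-0.00731338, -0.13601872, -0.16564549, -0.06930092, -0.0411437 ,
       -0.00705162]), 'tau': array([ 7.94376319e-04, -4.34826314e+01, -3.42688000e+01,  7.04987906e-02,
        3.41579877e-02, -4.39617895e-05]), 'tcp_pos': array([0.14803132, 0.55515636, 0.25490653]), 'tcp_rot': array([-9.00874206e+01,  1.83477103e-02, -1.49427626e+01]), 'force': array([-0.65062593, -1.1269622 ,  0.55155251]), 'moment': array([ 0.02162894, -0.01434868, -0.0837013 ]), 'gripper_width': 1.0017872126680247}
```

View pics/top0.png

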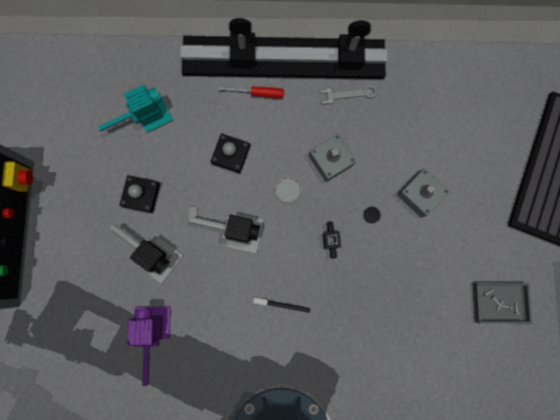

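View pics/scene0.png

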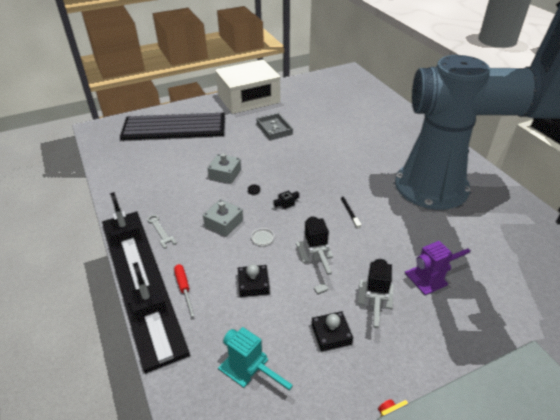

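The scene shows two grey/black heads, at top-view pixels (240,230) and (150,257). There are two posts (231,152) and (139,192), two drive boxes (332,156) and (424,191), and one key (332,240). The turquoise and purple heads are decoys. Next I measure these from depth.

```bash
cat >> h.py <<'E'
def rect(Q):
    (cx,cy),(w,h),a=cv2.minAreaRect((Q[:,:2]*1000).astype(np.float32)); return np.round([cx,cy,w,h,a],1)
def slices(P,win,zs):
    u0,u1,v0,v1=win; Q=P[v0:v1,u0:u1].reshape(-1,3); Q=Q[np.isfinite(Q[:,0])]
    for a,b in zs:
        S=Q[(Q[:,2]>a/1e3)&(Q[:,2]<b/1e3)]
        if len(S)>4: print((a,b),len(S),"rect",rect(S),"mean",(S.mean(0)*1e3).round(1))
E
python3 - <<'E'
from h import *
c=np.load("top0.npy",allow_pickle=True).item();P=cloud(c)
g=P[300:310,330:400,2];print("table z",np.nanmean(g))
W={"headR":(185,275,200,255),"headL":(105,185,220,285),"postR":(205,255,130,175),"postL":(115,165,170,215),"boxL":(300,362,130,185),"boxR":(394,455,165,220),"key":(315,350,215,262)}
for n,w in W.items():
    print(n);slices(P,w,[(-5,4),(4,12),(12,25),(26,36),(36,50),(50,60),(60,72),(72,90),(90,98),(98,110),(110,140)])
im=c["frame"][120:300,90:460]
cv2.imwrite("pics/crop0.png",cv2.resize(im,None,fx=2.16,fy=2.16,interpolation=cv2.INTER_CUBIC))
E
```

```text
table z -0.0009161537694089508
headR
(-5, 4) 3418 rect [468.6 124.8 128.3 210.5   0.7] mean [470.4 128.6  -0.6]
(4, 12) 436 rect [479.8 122.6 204.2 117.7  78.4] mean [454.3 109.8   7. ]
(12, 25) 8 rect [457.2 146.3 142.8  14.9  59. ] mean [439.9 115.8  16.7]
(26, 36) 9 rect [441.2  82.8  32.8  66.6  36.5] mean [435.6  91.9  30.7]
(36, 50) 111 rect [463.6 133.7 136.8  48.9  63.5] mean [459.9 139.8  47.4]
(50, 60) 162 rect [465.8 136.7 142.8  48.7  64.2] mean [468.3 168.8  52.6]
(60, 72) 11 rect [442.5  81.   29.1  62.   40.4] mean [439.9  85.1  66.3]
(72, 90) 90 rect [438.5  80.7  39.   73.7  32.7] mean [443.4  69.2  84.1]
(90, 98) 161 rect [453.3  87.5  70.4  49.9  78.4] mean [449.9  80.5  94.5]
(98, 110) 491 rect [454.9  96.2  51.2  49.2  78.1] mean [455.   96.1 101.2]
headL
(-5, 4) 3575 rect [408.2 319.6 148.5 188.9   0.7] mean [410.5 326.3  -0.6]
(4, 12) 452 rect [407.8 314.1 144.4 174.3   2. ] mean [389.6 268.9   6.5]
(12, 25) 19 rect [413.4 272.3  52.   10.5  42.1] mean [406.5 266.   18.9]
(26, 36) 12 rect [395.9 269.2  69.4  33.5   8.9] mean [404.5 269.1  31.2]
(36, 50) 127 rec
[... 2427 characters left out ...]
0.5   45.5] mean [ 548.5 -324.7   43.9]
(50, 60) 13 rect [ 550.8 -310.2   31.9   17.6   87. ] mean [ 548.1 -320.2   54.8]
(60, 72) 21 rect [ 548.5 -325.2   14.    12.6   38. ] mean [ 547.7 -322.9   67.3]
(72, 90) 35 rect [ 549.7 -326.    13.2   14.1   36.8] mean [ 549.6 -326.3   74.4]
key
(-5, 4) 1226 rect [ 445.3 -116.6   80.9  110.1   89.5] mean [ 446.4 -116.5   -0.8]
(4, 12) 19 rect [ 450.7 -112.4   33.3   73.6   57.3] mean [ 444.2 -105.     7.9]
(12, 25) 34 rect [ 437.9 -108.    76.7   29.2   24.2] mean [ 437.9 -107.5   18.5]
(26, 36) 327 rect [ 437.8 -112.9   83.    36.1    5.9] mean [ 437.5 -112.6   31.6]
(36, 50) 15 rect [ 436.7 -114.    31.5   29.2    1. ] mean [ 435.6 -114.5   36.7]
```

View pics/crop0.png

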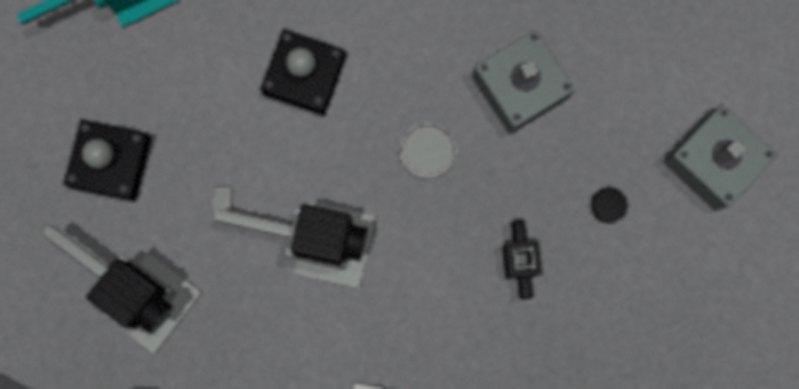

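```bash
python3 - <<'E'
from h import *
c=np.load("top0.npy",allow_pickle=True).item();P=cloud(c)
np.set_printoptions(linewidth=200)
print((P[203:226:2,184:216:2,2]*1e3).round(0))
print((P[[207,213,218],[193,193,200]]*1e3).round(0))
for o,y in(((455,96.2),78.3),((394.6,287.5),54.5)):
    a=np.deg2rad(y);d=np.array([np.cos(a),np.sin(a)]);n=np.array([-d[1],d[0]])
    Q=P.reshape(-1,3)*1e3;r=Q[:,:2]-o;s=r@d;l=r@n
    for lo,hi in((30,50),(50,70),(70,90),(90,105),(105,116),(116,125)):
        m=(s>lo)&(s<hi)&(abs(l)<25)&(Q[:,2]>35)
        if m.sum():print(y,lo,hi,m.sum(),"z",np.median(Q[m,2]).round(1),"lat",l[m].min().round(1),l[m].max().round(1))
E
```

```text
[[-1. -1.  0.  0. -1.  3.  1.  2. -3.  2. -0.  0. -0. -1.  2.  2.]
 [ 2.  0. -1. -0. -1.  2.  1. -1. -1. -1.  0. -2. -1. -2.  0.  1.]
 [-2.  2.  0. 11.  8.  8.  4. -5. -1.  1. -1. -2. -2.  0. -0. -1.]
 [-1. -1.  1.  7. 10.  9.  8. -3. -0.  1. -1. -4. -0.  0. -3. -2.]
 [-1. -1. -1.  9.  8.  8.  7. -1. -1.  2. -0. -2.  2. -3.  1. -1.]
 [-4.  1. -2.  6.  6. 12.  9.  1.  1. -0. -2.  1. -3.  2.  1. -1.]
 [-4. -3.  2.  9. 10.  8. 10. -5. -1.  2. -0.  2. -2. -1.  0. -3.]
 [-1. -1. -0. 52. 57.  8.  9.  2. -1. -3. -0. -4.  0. -1. -2.  1.]
 [-3. -2.  2. 58. 56. 53. 54. 55. 52. 50.  5. -0.  3. -2.  1. -5.]
 [-1.  2.  1. 55. 55. 52. 52. 50. 54. 54. 55. 53. 49. 53. -2. -1.]
 [ 0. -1. -6.  1. -2. -2. 51. 51. 50. 51. 51. 51. 50. 47. 51. 54.]
 [-1.  1. -2. -2. -2. -0.  0. -1.  1. -0. 44. 50. 50. 51. 51. 52.]]
[[513. 209.   8.]
 [498. 209.   9.]
 [488. 193.   0.]]
78.3 30 50 76 z 48.8 lat -22.9 24.6
78.3 50 70 52 z 50.8 lat -6.2 5.8
78.3 70 90 48 z 51.4 lat -6.3 5.7
78.3 90 105 39 z 52.4 lat -6.2 5.5
78.3 105 116 26 z 55.1 lat -6.0 5.3
78.3 116 125 1 z 50.8 lat 0.0 0.0
54.5 30 50 31 z 49.3 lat -24.8 6.4
54.5 50 70 52 z 49.3 lat -6.1 5.6
54.5 70 90 51 z 49.7 lat -6.1 5.8
54.5 90 105 40 z 51.2 lat -6.1 5.9
54.5 105 116 26 z 51.1 lat -6.2 5.4
```

Request:
{"method": "send_rows", "body": {
  "moves": [
    [[40,100,-110,0,-25],[40,200,-220,0,-50],[40,328.5,-355,0,-75],[40,328.5,-355,0,-86.8],[40,328.5,-355,0,-86.8],[40,328.5,-355,0,-86.8],[40,328.5,-355,0,-86.8],[40,328.5,-355,0,-86.8],[40,328.5,-355,0,-86.8],[40,328.5,-355,0,-86.8],[40,328.5,-355,0,-86.8],[40,328.5,-355,0,-86.8],[40,328.5,-355,0,-86.8],[40,328.5,-355,0,-86.8],[40,328.5,-355,-60,-86.8],[40,328.5,-355,-100,-86.8],[40,328.5,-355,-130,-86.8],[40,328.5,-355,-130,-86.8],[40,328.5,-355,-130,-86.8],[40,328.5,-355,-130,-86.8]]
  ]
}}

```text
t: 1.77
tcp_pos: [0.4768, 0.2011, 0.1264]
tcp_rot: [-90.0, 0.0, -101.6]
force: [0.4, -0.1, 0.5]
gripper_width: 0.457
```

Request:
{"method": "send_rows", "body": {
  "moves": [
    [[40,0,-1,-40,0],[40,0,-1,-78,0],[40,0,-1,-78,0],[40,0,-1,-78,0],[25,0,-1,-78,0],[15,0,-1,-78,0],[10,0,-1,-78,0],[10,0,-1,-78,0],[10,0,-1,-78,0],[10,0,-1,-78,0],[10,0,-1,-78,0]]
  ]
}}

```text
t: 2.68
tcp_pos: [0.4777, 0.2005, 0.0491]
tcp_rot: [-89.9, 0.1, -101.6]
force: [0.5, 2.8, 2.1]
gripper_width: 0.129
```

Request:
{"method": "send_rows", "body": {
  "moves": [
    [[10,0,-0.3,8,0],[10,-0.3,-1.6,16,0],[10,-0.7,-3.5,24,0],[10,-1.3,-6.2,31,0],[10,-2,-9.5,38,0],[10,-2.8,-13.7,45,0],[10,-3.9,-19,51,0],[10,-4.7,-22.7,56,0],[10,-4.7,-22.7,56,0],[10,-4.7,-22.7,56,0]]
  ]
}}

```text
t: 3.52
tcp_pos: [0.4734, 0.1778, 0.1057]
tcp_rot: [-89.9, 0.2, -101.7]
force: [0.3, 2.2, -0.8]
gripper_width: 0.13
```

```bash
python3 - <<'E'
from h import *
c=robot.capture("scene");save(c,"s1.png");im=c["frame"][170:350,200:460]
cv2.imwrite("pics/s1c.png",cv2.resize(im,None,fx=2.5,fy=2.5))
s=robot.sense();print(s["force"],s["moment"])
E
```

```text
[ 0.07222302  3.19001659 -2.0729318 ] [ 0.45597845  0.07139531 -0.05410339]
```

View pics/s1c.png

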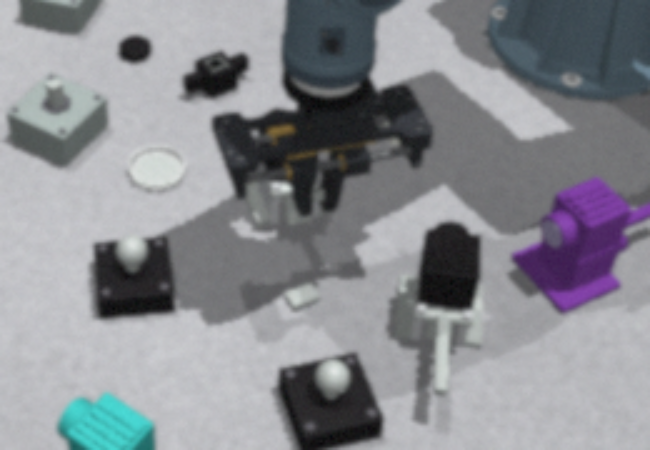

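The gripper holds the handle about 56 mm higher, and head R's foot still seems flat at (260,215). I'll release and rise.

Request:
{"method": "send_rows", "body": {
  "moves": [
    [[40,0,0,0,0],[40,0,0,0,0],[40,0,0,0,0],[40,0,0,40,0],[40,0,0,80,0],[40,0,60,90,0],[40,0,140,90,0],[40,0,140,90,0],[40,0,140,90,0],[40,0,140,90,0]]
  ]
}}

```text
t: 4.4
tcp_pos: [0.473, 0.3213, 0.1958]
tcp_rot: [-89.8, 0.2, -101.4]
force: [0.7, 0.6, 0.3]
gripper_width: 0.454
```

```bash
cat >> h.py <<'E'
def head(P,win,yaw0):
    """box top centre/yaw and handle angle; yaw0 rough yaw"""
    u0,u1,v0,v1=win; Q=P[v0:v1,u0:u1].reshape(-1,3)*1e3; Q=Q[np.isfinite(Q[:,0])]
    ztop=np.percentile(Q[:,2],99); print("p99 z",ztop.round(1))
    return Q
def frame(Q,o,y):
    a=np.deg2rad(y);d=np.array([np.cos(a),np.sin(a)]);n=np.array([-d[1],d[0]]);r=Q[:,:2]-o
    return r@d,r@n,Q[:,2]
E
python3 - <<'E'
from h import *
c=robot.capture("top");save(c,"top1.png");P=cloud(c)
slices(P,(205,275,200,260),[(4,12),(95,98),(98,110),(110,140)])
slices(P,(105,185,220,285),[(4,12),(98,110)]);slices(P,(315,350,215,262),[(26,36)])
Q=P[190:270,180:290].reshape(-1,3)*1e3
s,l,z=frame(Q,(455,96.2),78.3)
for lo in range(28,120,8):
    m=(s>lo)&(s<lo+8)&(abs(l)<8)&(z>30)
    if m.sum():print(lo+4,m.sum(),np.median(z[m]).round(1))
E
```

```text
(4, 12) 344 rect [457.4 100.  110.6 168.9   9.6] mean [442.4  83.9   6.5]
(95, 98) 70 rect [454.6  90.   67.   50.1  77.4] mean [454.7  95.3  96.9]
(98, 110) 505 rect [455.9  97.   51.3  49.3  77.4] mean [455.6  97.1 101.2]
(4, 12) 434 rect [404.5 300.5 139.9 143.6   6.5] mean [388.9 267.2   6.7]
(98, 110) 523 rect [394.6 287.6  51.7  49.1  53.7] mean [393.9 287.2 101.3]
(26, 36) 323 rect [ 437.9 -112.7   82.9   36.1    6.1] mean [ 437.8 -112.6   31.5]
32 10 52.4
40 21 53.9
48 24 59.8
56 21 63.6
64 23 66.9
72 22 71.2
80 23 75.1
88 23 80.2
96 23 82.6
104 20 86.4
112 1 82.5
```

Request:
{"method": "send_rows", "body": {
  "moves": [
    [[40,6,-60,0,-0.8],[40,6,-117,0,-0.8],[40,6,-117,0,-0.8],[40,6,-117,-40,-0.8],[40,6,-117,-80,-0.8],[40,6,-117,-109,-0.8],[40,6,-117,-109,-0.8],[40,6,-117,-109,-0.8],[25,6,-117,-109,-0.8],[15,6,-117,-109,-0.8],[10,6,-117,-109,-0.8],[10,6,-117,-109,-0.8],[10,6,-117,-109,-0.8],[10,6,-117,-109,-0.8]]
  ]
}}

```text
t: 5.62
tcp_pos: [0.4798, 0.2029, 0.0873]
tcp_rot: [-89.8, 0.2, -102.2]
force: [1.2, 2.6, 1.5]
gripper_width: 0.127
```

Request:
{"method": "send_rows", "body": {
  "moves": [
    [[10,-0.7,-3.2,7,0],[10,-1.5,-7,13.5,0],[10,-2.7,-12,20,0],[10,-3.8,-17.5,26,0],[10,-4.3,-20,29,0],[10,-4.3,-20,29,0]]
  ]
}}

```text
t: 6.12
tcp_pos: [0.4756, 0.1821, 0.1171]
tcp_rot: [-89.7, 0.2, -102.3]
force: [-1.1, -0.8, -4.2]
gripper_width: 0.13
```

Request:
{"method": "send_rows", "body": {
  "moves": [
    [[40,0,0,0,0],[40,0,0,0,0],[40,0,0,0,0],[40,0,0,40,0],[40,0,0,80,0],[40,0,60,90,0],[40,0,140,90,0],[40,0,140,90,0],[40,0,140,90,0],[40,0,140,90,0]]
  ]
}}

```text
t: 6.95
tcp_pos: [0.4753, 0.3257, 0.2075]
tcp_rot: [-89.7, 0.3, -102.1]
force: [0.2, -1.6, -1.4]
gripper_width: 0.454
```

```bash
cat > hd.py <<'E'
from h import *
import sys
def look(o,y,n=None,rz=0):
    c=robot.capture("top");P=cloud(c)
    if n: save(c,n)
    Q=P.reshape(-1,3)*1e3;Q=Q[np.isfinite(Q[:,0])]
    s,l,z=frame(Q,o,y)
    m=(abs(s)<45)&(abs(l)<45)&(z>98+rz)&(z<108+rz);r=rect(Q[m]);print("box",r)
    s,l,z=frame(Q,r[:2],y)
    m=(s>42)&(s<125)&(abs(l)<7)&(z>35+rz)
    k=np.polyfit(s[m],z[m],1);print("handle rad",np.arctan(k[0]).round(3),"tip s",np.percentile(s[m],99).round(1),"lat",l[m].mean().round(1))
    return P
E
python3 -c "
from hd import *
P=look((455.9,97),77.7)
P=look((394.6,287.5),54.2)"
```

```text
box [4.563645e+05 9.728070e+04 5.091880e+04 4.838180e+04 7.660000e+01]Traceback (most recent call last):
  File "<string>", line 3, in <module>
    P=look((455.9,97),77.7)
  File "hd.py", line 11, in look
    k=np.polyfit(s[m],z[m],1);print("handle rad",np.arctan(k[0]).round(3),"tip s",np.percentile(s[m],99).round(1),"lat",l[m].mean().round(1))
    raise TypeError("expected non-empty vector for x")
TypeError: expected non-empty vector for x
```

```bash
sed -i 's/r=rect(Q\[m\])/r=rect(Q[m]\/1e3)/' hd.py
python3 -c "
from hd import *
P=look((455.9,97),77.2)
P=look((394.6,287.5),54.2)"
```

```text
box [456.6  97.5  51.   49.   76.6]
handle rad 0.745 tip s 92.2 lat 0.3
box [394.4 287.6  50.9  49.7  54.2]
handle rad -1.46 tip s 97.7 lat -0.7
```

Request:
{"method": "send_rows", "body": {
  "moves": [
    [[40,-14,54,0,-23.7],[40,-14,54,0,-23.7],[40,-14,54,0,-23.7],[40,-14,54,0,-23.7],[40,-14,54,0,-23.7],[40,-14,54,-60,-23.7],[40,-14,54,-100,-23.7],[40,-14,54,-140,-23.7],[40,-14,54,-158,-23.7],[40,-14,54,-158,-23.7],[25,-14,54,-158,-23.7],[15,-14,54,-158,-23.7],[10,-14,54,-158,-23.7],[10,-14,54,-158,-23.7],[10,-14,54,-158,-23.7],[10,-14,54,-158,-23.7]]
  ]
}}

```text
t: 8.43
tcp_pos: [0.4629, 0.3767, 0.0507]
tcp_rot: [-89.6, 0.4, -126.0]
force: [2.5, 2.5, 0.7]
gripper_width: 0.134
```

Request:
{"method": "send_rows", "body": {
  "moves": [
    [[10,-0.3,-0.4,9,0],[10,-1,-1.5,17.5,0],[10,-2.3,-3.2,26,0],[10,-4,-5.6,34,0],[10,-6.3,-8.7,42,0],[10,-9,-12.5,50,0],[10,-12,-17,57,0],[10,-15.6,-21.7,63,0],[10,-17.5,-24.3,66,0],[10,-17.5,-24.3,66,0]]
  ]
}}

```text
t: 9.27
tcp_pos: [0.4458, 0.3524, 0.118]
tcp_rot: [-89.6, 0.5, -126.0]
force: [-0.3, 1.3, -3.0]
gripper_width: 0.128
```

Request:
{"method": "send_rows", "body": {
  "moves": [
    [[40,0,0,0,0],[40,0,0,0,0],[40,0,0,0,0],[40,0,0,40,0],[40,0,0,80,0],[40,60,40,90,0],[40,100,80,90,0],[40,130,80,90,0],[40,130,80,90,0],[40,130,80,90,0],[40,130,80,90,0]]
  ]
}}

```text
t: 10.18
tcp_pos: [0.5766, 0.4324, 0.2065]
tcp_rot: [-89.6, 0.5, -126.0]
force: [0.5, 0.1, -0.1]
gripper_width: 0.45
```

```bash
python3 -c "
from hd import *
P=look((456,97),77.2)
P=look((394.6,287.5),54.2,'top3.png')"
```

```text
box [456.2  97.4  50.9  49.   77.4]
handle rad 0.735 tip s 92.3 lat -0.0
box [396.9 287.3  51.7  49.   51.5]
handle rad 0.723 tip s 93.9 lat -1.7
```

Request:
{"method": "send_rows", "body": {
  "moves": [
    [[80,-60,-50,0,-2.3],[80,-120,-100,0,-2.3],[80,-180,-145,0,-2.3],[80,-180,-145,0,-2.3],[80,-180,-145,0,-2.3],[80,-180,-145,0,-2.3],[80,-180,-145,0,-2.3],[80,-180,-145,-35,-2.3],[80,-180,-145,-70,-2.3],[80,-180,-145,-105,-2.3],[80,-180,-145,-134,-2.3],[80,-180,-145,-134,-2.3],[80,-180,-145,-134,-2.3],[60,-180,-145,-134,-2.3],[50,-180,-145,-134,-2.3],[45,-180,-145,-134,-2.3],[45,-180,-145,-134,-2.3],[45,-180,-145,-134,-2.3],[45,-180,-145,-134,-2.3]]
  ]
}}

```text
t: 11.87
tcp_pos: [0.3958, 0.2874, 0.0744]
tcp_rot: [-89.6, 0.6, -128.3]
force: [-0.6, -0.9, 7.0]
gripper_width: 0.563
```

Request:
{"method": "send_rows", "body": {
  "moves": [
    [[45,0,0,15,0],[45,0,0,40,0],[45,0,0,70,0],[45,0,0,100,0],[45,0,0,100,0],[45,0,0,100,0],[45,0,0,100,0]]
  ]
}}

```text
t: 12.45
tcp_pos: [0.3942, 0.2867, 0.1722]
tcp_rot: [-89.7, 0.4, -128.3]
force: [-0.1, 0.3, -9.7]
gripper_width: 0.567
```

```bash
python3 - <<'E'
from h import *
s=robot.sense();print(s["tcp_pos"],s["tcp_rot"],s["force"],s["moment"],s["gripper_width"])
c=robot.capture("scene");save(c,"s2.png");cv2.imwrite("pics/s2c.png",cv2.resize(c["frame"][120:380,200:520],None,fx=2.2,fy=2.2))
E
```

```text
[0.39423073 0.28668478 0.17223967] [ -89.67159089    0.36472123 -128.27568052] [-0.14560633  0.27149734 -9.68900883] [-0.04912079  0.14689227  0.00744606] 0.5669546152105718
```

View pics/s2c.png

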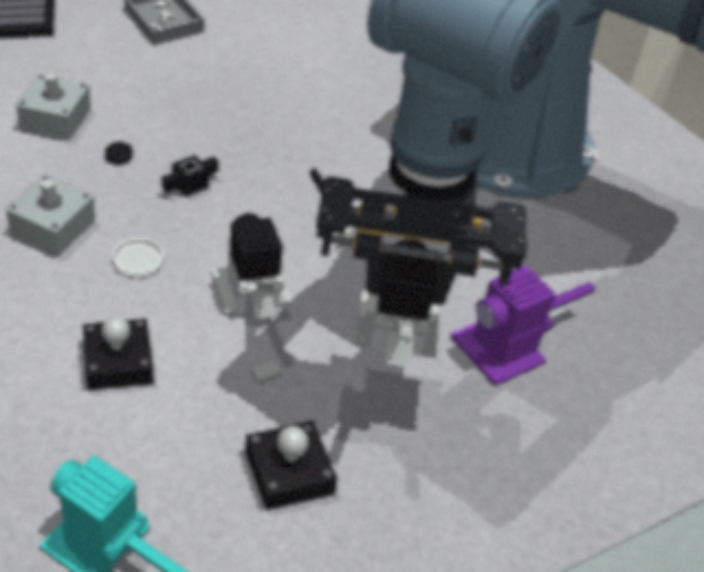

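Request:
{"method": "send_rows", "body": {
  "moves": [
    [[45,30,9,0,0],[45,60,18,0,0],[45,90,27,0,0],[45,120,36,0,0],[45,144.7,44,0,0],[45,144.7,44,0,0],[45,144.7,44,0,0],[45,144.7,44,0,0],[45,144.7,44,0,0]]
  ]
}}

```text
t: 13.25
tcp_pos: [0.5367, 0.33, 0.1696]
tcp_rot: [-89.8, 0.1, -128.3]
force: [0.2, 0.5, -8.2]
gripper_width: 0.563
```

```bash
python3 - <<'E'
from h import *
s=robot.sense();print(s["tcp_pos"],s["force"],s["moment"])
c=robot.capture("wrist");np.save("w1.npy",c,allow_pickle=True);save(c,"w1.png");R=np.array(c["R"]);print(c["fx"],c["cx"],c["cy"],-R.T@c["t"],R.round(2).tolist())
E
```

```text
[0.53669668 0.33000101 0.16961179] [ 0.15327772  0.50903905 -8.19091137] [-0.02450294  0.16054066  0.01114577]
325.19226210127806 277.53659682921483 203.82132089868222 [0.57729918 0.38255072 0.29791216] [[0.78, -0.62, 0.0], [-0.6, -0.76, 0.26], [-0.16, -0.21, -0.97]]
```

View pics/w1.png

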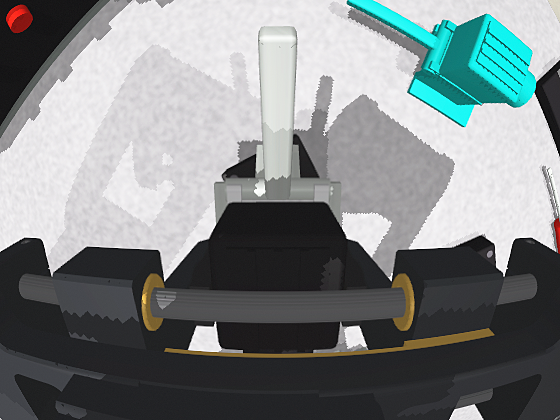

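Request:
{"method": "send_rows", "body": {
  "moves": [
    [[45,2.2,0.7,0,0],[45,2.2,0.7,-8,0],[45,2.2,0.7,-16,0],[45,2.2,0.7,-22,0],[45,2.2,0.7,-25,0],[45,2.2,0.7,-28,0],[45,2.2,0.7,-31,0],[45,2.2,0.7,-34,0],[45,2.2,0.7,-36,0],[45,2.2,0.7,-36,0]]
  ]
}}

```text
t: 14.13
tcp_pos: [0.539, 0.3308, 0.1338]
tcp_rot: [-89.8, 0.1, -128.3]
force: [-0.4, -0.3, -8.8]
gripper_width: 0.564
```

Request:
{"method": "send_rows", "body": {
  "moves": [
    [[45,0,0,-5,0],[45,0,0,-10,0],[45,0,0,-15,0],[45,0,0,-20,0],[45,0,0,-24,0],[45,0,0,-27,0],[45,0,0,-29,0],[45,0,0,-31,0],[45,0,0,-32,0],[45,0,0,-32,0]]
  ]
}}

```text
t: 14.97
tcp_pos: [0.5392, 0.3309, 0.1047]
tcp_rot: [-89.8, 0.1, -128.2]
force: [-8.6, -4.1, 9.9]
gripper_width: 0.563
```

Request:
{"method": "send_rows", "body": {
  "moves": [
    [[80,0,0,0,0],[80,0,0,0,0],[80,0,0,0,0],[80,0,0,0,0],[80,0,0,30,0],[80,0,0,60,0],[40,0,0,90,0],[10,25,33,90,0],[0,53,68,90,0],[0,53,68,90,0],[0,53,68,90,0],[0,53,68,90,0],[0,53,68,90,0],[0,53,68,90,0]]
  ]
}}

```text
t: 16.13
tcp_pos: [0.5917, 0.3981, 0.195]
tcp_rot: [-89.8, 0.1, -128.3]
force: [-0.2, 0.2, -0.8]
gripper_width: 0.33
```

```bash
python3 -c "
from hd import *
P=look((539.3,331),51.7,'top4.png',30)
P=look((456,97),77.2)"
```

```text
box [539.7 330.8  51.6  48.9  50.3]
handle rad -1.302 tip s 93.1 lat -0.2
box [456.5  97.6  50.7  49.   78.1]
handle rad 0.742 tip s 92.0 lat 0.2
```

Request:
{"method": "send_rows", "body": {
  "moves": [
    [[0,1,0.6,0,0],[0,1,0.6,0,0],[0,1,0.6,0,0],[0,1,0.6,-30,0],[0,1,0.6,-45,0],[0,3,3,-53,0],[0,4,5,-61,0],[0,6,7,-69,0],[0,7,9,-76,0],[0,8,10,-83,0],[0,9,11,-89,0],[0,9,11,-94,0],[0,9,11,-98,0],[0,9,11,-101,0],[0,9,11,-102,0],[0,9,11,-102,0]]
  ]
}}

```text
t: 17.57
tcp_pos: [0.6017, 0.41, 0.0946]
tcp_rot: [-89.7, 0.3, -128.3]
force: [0.6, 2.7, 4.9]
gripper_width: 0.005
```

Request:
{"method": "send_rows", "body": {
  "moves": [
    [[0,0,0,-2,0],[0,0,0,-4,0],[0,0,0,-4,0]]
  ]
}}

```text
t: 17.82
tcp_pos: [0.6026, 0.411, 0.0918]
tcp_rot: [-89.7, 0.5, -128.3]
force: [2.3, 4.8, 5.5]
gripper_width: 0.006
```

Request:
{"method": "send_rows", "body": {
  "moves": [
    [[0,0,0,40,0],[0,0,0,80,0],[0,0,0,120,0],[40,-30,-70,120,13],[80,-70,-120,120,26],[80,-70,-120,120,26],[80,-70,-120,120,26],[80,-70,-120,120,26],[80,-70,-120,120,26]]
  ]
}}

```text
t: 18.57
tcp_pos: [0.5324, 0.2902, 0.2116]
tcp_rot: [-89.7, 0.5, -102.5]
force: [0.8, 0.1, 0.9]
gripper_width: 0.433
```

```bash
python3 -c "
from hd import *
P=look((539.3,331),51.0,'top5.png',30)
P=look((456,97),77.2)
slices(P,(315,350,215,262),[(26,36)])"
```

```text
box [547.4 308.4  32.1  17.   20.1]Traceback (most recent call last):
  File "<string>", line 3, in <module>
    P=look((539.3,331),51.0,'top5.png',30)
  File "hd.py", line 11, in look
    k=np.polyfit(s[m],z[m],1);print("handle rad",np.arctan(k[0]).round(3),"tip s",np.percentile(s[m],99).round(1),"lat",l[m].mean().round(1))
    raise TypeError("expected non-empty vector for x")
TypeError: expected non-empty vector for x
```

Request:
{"method": "send_rows", "body": {
  "moves": [
    [[80,-25,-40,0,0],[80,-45,-80,0,0],[80,-60,-120,0,0],[80,-76,-160,0,0],[80,-76,-193,0,0],[80,-76,-193,0,0],[80,-76,-193,0,0],[80,-76,-193,0,0]]
  ]
}}

```text
t: 19.28
tcp_pos: [0.458, 0.0983, 0.2121]
tcp_rot: [-89.7, 0.5, -102.5]
force: [-0.5, -0.3, -0.5]
gripper_width: 0.904
```

```bash
python3 -c "
from hd import *
P=look((539.3,331),51.0,'top6.png',30)
slices(P,(315,350,215,262),[(26,36)])
s=robot.sense();print(s['tcp_pos'])"
```

```text
box [539.1 330.3  52.3  49.   50.9]
handle rad 0.011 tip s 115.2 lat 0.9
(26, 36) 331 rect [ 438.  -113.    83.2   36.2    6.2] mean [ 437.6 -112.6   31.7]
[0.45781389 0.09891847 0.2119832 ]
```

Request:
{"method": "send_rows", "body": {
  "moves": [
    [[80,-1.5,-1.2,-35,0],[80,-1.5,-1.2,-70,0],[80,-1.5,-1.2,-105,0],[80,-1.5,-1.2,-130,0],[80,-1.5,-1.2,-138,0],[80,-1.5,-1.2,-138,0],[60,-1.5,-1.2,-138,0],[50,-1.5,-1.2,-138,0],[45,-1.5,-1.2,-138,0],[45,-1.5,-1.2,-138,0],[45,-1.5,-1.2,-138,0],[45,-1.5,-1.2,-138,0]]
  ]
}}

```text
t: 20.33
tcp_pos: [0.4568, 0.0978, 0.0751]
tcp_rot: [-89.6, 0.6, -102.4]
force: [-1.5, 0.8, 6.6]
gripper_width: 0.569
```

Request:
{"method": "send_rows", "body": {
  "moves": [
    [[45,0,0,15,0],[45,0,0,40,0],[45,0,0,70,0],[45,0,0,97,0],[45,0,0,97,0],[45,0,0,97,0],[45,0,0,97,0]]
  ]
}}

```text
t: 20.92
tcp_pos: [0.4553, 0.0978, 0.1701]
tcp_rot: [-89.8, 0.5, -102.4]
force: [-0.0, -0.9, -7.7]
gripper_width: 0.564
```

Request:
{"method": "send_rows", "body": {
  "moves": [
    [[45,30,4,0,0],[45,60,8,0,0],[45,90,13,0,0],[45,120,17,0,0],[45,150,21,0,0],[45,175,25,0,0],[45,185,26.2,0,0],[45,185,26.2,0,0],[45,185,26.2,0,0],[45,185,26.2,0,0],[45,185,26.2,0,0]]
  ]
}}

```text
t: 21.83
tcp_pos: [0.6386, 0.124, 0.1685]
tcp_rot: [-90.0, 0.5, -102.4]
force: [-0.8, 0.0, -7.3]
gripper_width: 0.561
```

Request:
{"method": "send_rows", "body": {
  "moves": [
    [[45,1.8,0,0,0],[45,1.8,0,-8,0],[45,1.8,0,-15,0],[45,1.8,0,-21,0],[45,1.8,0,-24,0],[45,1.8,0,-27,0],[45,1.8,0,-30,0],[45,1.8,0,-33,0],[45,1.8,0,-35,0],[45,1.8,0,-35,0]]
  ]
}}

```text
t: 22.67
tcp_pos: [0.6402, 0.124, 0.133]
tcp_rot: [-90.0, 0.5, -102.4]
force: [-0.1, -1.0, -8.1]
gripper_width: 0.563
```

Request:
{"method": "send_rows", "body": {
  "moves": [
    [[45,0,0,-5,0],[45,0,0,-10,0],[45,0,0,-15,0],[45,0,0,-20,0],[45,0,0,-24,0],[45,0,0,-27,0],[45,0,0,-29,0],[45,0,0,-30,0],[45,0,0,-30,0],[45,0,0,-30,0]]
  ]
}}

```text
t: 23.5
tcp_pos: [0.6406, 0.124, 0.1052]
tcp_rot: [-89.9, 0.5, -102.4]
force: [-6.3, -0.6, 4.9]
gripper_width: 0.567
```

Request:
{"method": "send_rows", "body": {
  "moves": [
    [[80,0,0,0,0],[80,0,0,0,0],[80,0,0,0,0],[80,0,0,0,0],[80,0,0,30,0],[80,0,0,60,0],[40,0,0,90,0],[0,9,40,90,0],[0,18,84,90,0],[0,18,84,90,0],[0,18,84,90,0],[0,18,84,90,0],[0,18,84,90,0],[0,18,84,90,0],[0,18,84,90,0],[0,18,84,90,0],[0,18,84,90,0]]
  ]
}}

```text
t: 24.92
tcp_pos: [0.6587, 0.2073, 0.1952]
tcp_rot: [-89.9, 0.5, -102.5]
force: [0.1, 0.8, -0.2]
gripper_width: 0.096
```

```bash
python3 -c "
from hd import *
P=look((640,124),77.4,'top7.png',30)
s=robot.sense();print(s['tcp_pos'])"
```

```text
box [639.8 123.5  51.2  49.   77.6]
handle rad 1.085 tip s 122.7 lat 0.3
[0.65865501 0.20749245 0.19525711]
```

Request:
{"method": "send_rows", "body": {
  "moves": [
    [[0,0,0,0,0],[0,0,0,-30,0],[0,0,0,-45,0],[0,1,4,-53,0],[0,1.4,6.5,-61,0],[0,2,9,-69,0],[0,2.4,11,-76,0],[0,2.8,13,-83,0],[0,3,14,-89,0],[0,3,14,-94,0],[0,3,14,-98,0],[0,3,14,-101,0],[0,3,14,-104,0],[0,3,14,-106,0],[0,3,14,-106,0]]
  ]
}}

```text
t: 26.22
tcp_pos: [0.6626, 0.2226, 0.0905]
tcp_rot: [-89.8, 0.6, -102.5]
force: [-1.2, 3.7, 4.8]
gripper_width: 0.005
```

Request:
{"method": "send_rows", "body": {
  "moves": [
    [[0,0,0,40,0],[0,0,0,80,0],[0,0,0,110,0],[0,-60,-70,110,0],[0,-120,-150,110,0],[40,-180,-200,110,0],[70,-220,-240,110,0],[70,-220,-240,110,0],[70,-220,-240,110,0],[70,-220,-240,110,0],[70,-220,-240,110,0],[70,-220,-240,110,0]]
  ]
}}

```text
t: 27.22
tcp_pos: [0.439, -0.0204, 0.2001]
tcp_rot: [-89.9, 0.5, -102.7]
force: [-0.2, 0.3, -0.1]
gripper_width: 0.51
```

```bash
python3 -c "
from hd import *
P=look((640,124),77.4,'top8.png',30)
P=look((539.3,331),51.0,None,30)
slices(P,(315,350,215,262),[(26,36)])
s=robot.sense();print(s['tcp_pos'])"
```

```text
box [639.7 123.4  51.   49.1  78.3]
handle rad -0.003 tip s 115.3 lat 0.0
box [542.6 331.9  51.4  49.4  52.2]
handle rad -0.011 tip s 115.2 lat 1.9
(26, 36) 36 rect [ 415.7 -102.7   19.7   20.    73.7] mean [ 419.3 -105.6   31.1]
[ 0.44242767 -0.01837783  0.20098097]
```

View pics/top8.png

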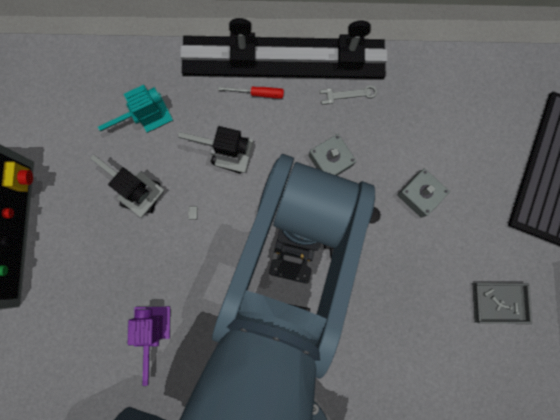

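Head R sits on its post with its handle level (180–250, 137–165). Head L at (130,185) has shifted about 3.5 mm, so I check its height and tilt.

```bash
python3 - <<'E'
from hd import *
for i in range(2):
  P=look((541,331),51.0,None,30)
Q=P.reshape(-1,3)*1e3;Q=Q[np.isfinite(Q[:,0])]
for o,y in(((542.6,331.9),52),((639.7,123.4),78)):
    s,l,z=frame(Q,o,y);m=(abs(s)<22)&(abs(l)<21)&(z>120)
    A=np.c_[s[m],l[m],np.ones(m.sum())];print("top plane slope_s,slope_l,z",np.linalg.lstsq(A,z[m],rcond=None)[0].round(3))
    m=(s>-43)&(s<22)&(abs(l)>30)&(abs(l)<39)&(z<60)
    for sg in(-1,1):
        k=m&(l*sg>0)&(z>20);print("foot side",sg,k.sum(),np.median(z[k]).round(1) if k.sum() else None)
c=robot.capture("scene");a=cv2.resize(c["frame"][220:380,290:450],None,fx=2.5,fy=2.5)
c=robot.capture("top");b=cv2.resize(c["frame"][140:240,80:180],(400,400))
cv2.imwrite("pics/c9.png",np.hstack([a,b]))
E
```

```text
box [542.5 331.7  52.1  49.4  52.1]
handle rad -0.002 tip s 115.7 lat 2.0
box [542.5 331.7  51.4  49.   53.2]
handle rad -0.005 tip s 115.2 lat 1.9
top plane slope_s,slope_l,z [1.50000e-02 8.00000e-03 1.31441e+02]
foot side -1 111 36.3
foot side 1 111 36.6
top plane slope_s,slope_l,z [ 1.00000e-03 -2.00000e-02  1.31401e+02]
foot side -1 11 36.1
foot side 1 114 36.3
```

View pics/c9.png

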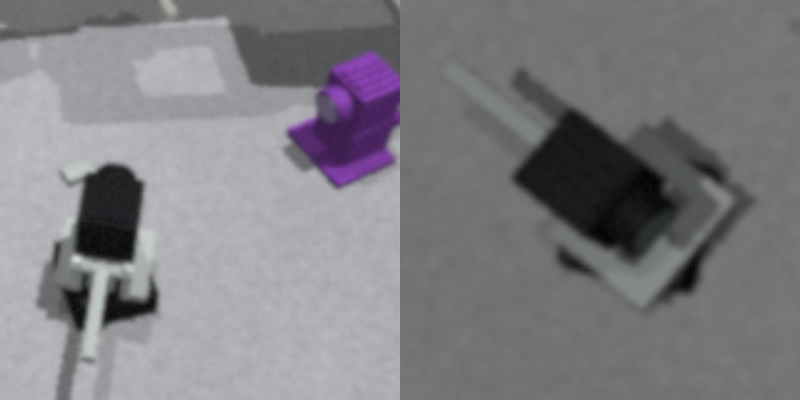

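Request:
{"method": "send_rows", "body": {
  "moves": [
    [[80,10,40,0,-6],[80,20,80,0,-12],[80,30,120,0,-18],[80,40,160,0,-24.9],[80,50,200,0,-24.9],[80,60,240,0,-24.9],[80,75,280,0,-24.9],[80,90,320,0,-24.9],[80,98,350,0,-24.9],[80,98,350,0,-24.9],[80,98,350,0,-24.9],[80,98,350,0,-24.9],[80,98,350,0,-24.9]]
  ]
}}

```text
t: 28.6
tcp_pos: [0.5408, 0.3324, 0.2]
tcp_rot: [-89.8, 0.5, -127.3]
force: [0.1, -0.4, -1.0]
gripper_width: 0.907
```

Request:
{"method": "send_rows", "body": {
  "moves": [
    [[80,-0.3,-1,-35,0],[80,-0.3,-1,-65,0],[80,-0.3,-1,-85,0],[80,-0.3,-1,-95,0],[80,-0.3,-1,-95,0],[60,-0.3,-1,-95,0],[52,-0.3,-1,-95,0],[47,-0.3,-1,-95,0],[45,-0.3,-1,-95,0],[45,-0.3,-1,-95,0],[45,-0.3,-1,-95,0]]
  ]
}}

```text
t: 29.52
tcp_pos: [0.5414, 0.3316, 0.1063]
tcp_rot: [-89.7, 0.6, -127.3]
force: [0.7, -1.7, 5.4]
gripper_width: 0.562
```

Request:
{"method": "send_rows", "body": {
  "moves": [
    [[45,-0.6,-0.8,0,0],[45,-1.2,-1.6,0,0],[45,-1.2,-1.6,0,0],[45,-1.2,-1.6,0,0],[80,-1.2,-1.6,0,0],[80,-1.2,-1.6,0,0],[80,-1.2,-1.6,0,0],[80,-1.2,-1.6,0,0],[80,-1.2,-1.6,40,0],[80,-1.2,-1.6,80,0],[80,-1.2,-1.6,100,0],[80,-40,-60,100,0],[80,-70,-120,100,0],[80,-100,-200,100,0],[80,-100,-280,100,0],[80,-100,-280,100,0],[80,-100,-280,100,0],[80,-100,-280,100,0]]
  ]
}}

```text
t: 31.02
tcp_pos: [0.4419, 0.0567, 0.2065]
tcp_rot: [-89.7, 0.6, -127.2]
force: [0.7, -0.9, 1.0]
gripper_width: 0.908
```

```bash
python3 -c "
from hd import *
P=look((540,331),52,'top10.png',30)
P=look((640,124),77.4,None,30)
slices(P,(310,355,205,270),[(26,36),(36,42)])
s=robot.sense();print(s['tcp_pos'])"
```

```text
box [541.6 331.1  51.8  49.2  53.5]
handle rad 0.004 tip s 115.0 lat 1.1
box [640.2 123.7  51.5  49.4  76.3]
handle rad -0.009 tip s 114.5 lat 0.4
(26, 36) 337 rect [ 437.7 -113.    82.5   36.3    5. ] mean [ 437.4 -112.7   31.7]
(36, 42) 9 rect [ 440.4 -110.5   35.1   23.2   27.1] mean [ 434.9 -111.1   36.8]
[0.44198814 0.05331375 0.20647785]
```

Request:
{"method": "send_rows", "body": {
  "moves": [
    [[80,30,-40,0,-7],[80,60,-80,0,-14],[80,90,-120,0,-21],[80,120,-150,0,-28],[80,144,-172,0,-35],[80,144,-172,0,-42],[80,144,-172,0,-46.8],[80,144,-172,-40,-46.8],[80,144,-172,-46,-46.8],[80,144,-172,-46,-46.8],[80,144,-172,-46,-46.8],[80,144,-172,-46,-46.8]]
  ]
}}

```text
t: 32.12
tcp_pos: [0.5866, -0.1184, 0.1619]
tcp_rot: [-89.6, 0.6, -174.4]
force: [1.8, -0.7, 0.3]
gripper_width: 0.903
```

```bash
python3 - <<'E'
from h import *
c=robot.capture("wrist");np.save("w2.npy",c,allow_pickle=True);s=robot.sense();print(s["tcp_pos"],s["tcp_rot"])
R=np.array(c["R"]);t=np.array(c["t"]);f=c["fx"];z=c["range_z"];h,w=z.shape;v,u=np.mgrid[:h,:w]
x=(u-c["cx"])/c["fx"];y=(v-c["cy"])/c["fy"];r=np.hypot(x,y);k=np.where(r>0,np.tan(r)/np.maximum(r,1e-9),1)
P=(np.stack([x*k*z,y*k*z,z],-1)-t)@R;P[z<=0]=np.nan
Q=P.reshape(-1,3);n=np.linalg.norm(Q[:,:2]-[.631,-.1145],axis=1)<.02
for a,b in((70,73),(73,80)):
    S=Q[n&(Q[:,2]>a/1e3)&(Q[:,2]<b/1e3)]
    if len(S)>4:print(a,len(S),rect(S),S.mean(0).round(4))
X=R@np.array([.631,-.1145,.075])+t;th=np.arctan2(np.hypot(X[0],X[1]),X[2]);q=X[:2]/np.hypot(*X[:2])*th*f+[c["cx"],c["cy"]];print(q)
q=q.astype(int);a=c["frame"][max(q[1]-70,0):q[1]+70,q[0]-80:q[0]+80];cv2.imwrite("pics/w2c.png",cv2.resize(a,None,fx=4,fy=4))
E
```

```text
[ 0.58685033 -0.11861122  0.16227933] [ -89.6052689     0.66233443 -174.41106407]
70 32 [ 630.8 -115.    13.8   13.9   19.7] [ 0.6333 -0.1156  0.0725]
73 417 [ 630.5 -115.1   14.3   14.    19.4] [ 0.6305 -0.115   0.0742]
[276.37687248 151.95100825]
```

View pics/w2c.png

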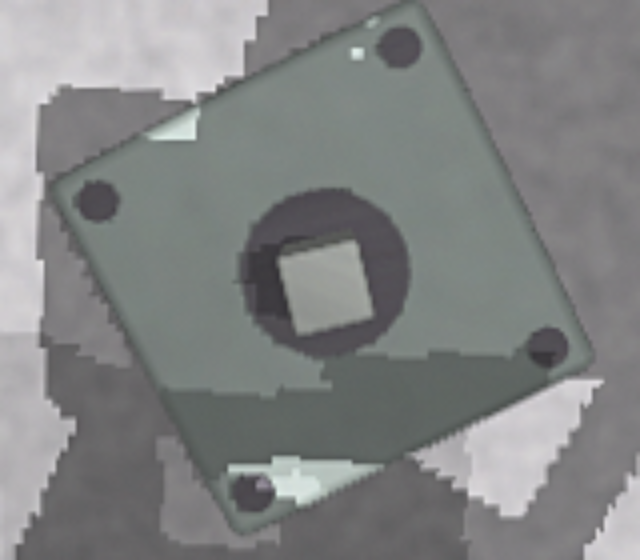

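The shaft is at crop centre (325,285) with its top at (630.6, −115.0) mm and yaw 19.5°, agreeing with the top camera. Now I measure the key the same way.

Request:
{"method": "send_rows", "body": {
  "moves": [
    [[80,-35,0,0,0],[80,-70,0,0,0],[80,-105,1,0,0],[80,-140,1,0,0],[80,-175,1,0,0],[80,-194,1,0,0],[80,-194,1,0,0],[80,-194,1,0,0],[80,-194,1,0,0],[80,-194,1,0,0]]
  ]
}}

```text
t: 33.0
tcp_pos: [0.3943, -0.1181, 0.1632]
tcp_rot: [-89.5, 0.8, -174.4]
force: [0.3, 0.2, 0.2]
gripper_width: 0.904
```

```bash
cat >> h.py <<'E'
def wcloud(c):
    R=np.array(c["R"]);t=np.array(c["t"]);z=c["range_z"];h,w=z.shape;v,u=np.mgrid[:h,:w]
    x=(u-c["cx"])/c["fx"];y=(v-c["cy"])/c["fy"];r=np.hypot(x,y);k=np.tan(r)/np.maximum(r,1e-9)
    P=(np.stack([x*k*z,y*k*z,z],-1)-t)@R;P[z<=0]=np.nan
    return P
E
python3 - <<'E'
from h import *
c=robot.capture("wrist");s=robot.sense();print(s["tcp_pos"],s["tcp_rot"])
Q=wcloud(c).reshape(-1,3);d=Q[:,:2]-[.438,-.113];r=np.linalg.norm(d,axis=1)
def sl(m,a,b):
    S=Q[m&(Q[:,2]>a/1e3)&(Q[:,2]<b/1e3)]
    print(a,b,len(S),rect(S),(S.mean(0)*1e3).round(1))
sl(r<.055,26,36);sl(r<.025,32,40);sl(r<.025,33,36)
E
```

```text
[ 0.39405159 -0.11792616  0.16290785] [ -89.55945252    0.73121541 -174.37513377]
26 36 2585 [ 437.7 -113.    82.7   36.1    5.8] [ 438.3 -113.2   31.9]
32 40 1547 [ 437.3 -113.1   34.8   36.2    5.5] [ 437.5 -113.4   33.3]
33 36 1055 [ 437.4 -113.2   34.7   36.1    5.5] [ 437.5 -113.6   33.6]
```

Request:
{"method": "send_rows", "body": {
  "moves": [
    [[75,43.5,4.9,0,0],[75,43.5,4.9,0,0],[75,43.5,4.9,0,0],[75,43.5,4.9,-40,0],[75,43.5,4.9,-80,0],[75,43.5,4.9,-115,0],[75,43.5,4.9,-135,0],[75,43.5,4.9,-140,0],[75,43.5,4.9,-140,0],[50,43.5,4.9,-140,0],[40,43.5,4.9,-140,0],[32,43.5,4.9,-140,0],[32,43.5,4.9,-140,0],[32,43.5,4.9,-140,0],[32,43.5,4.9,-140,0]]
  ]
}}

```text
t: 34.3
tcp_pos: [0.4379, -0.1132, 0.0235]
tcp_rot: [-89.5, 0.8, -174.4]
force: [-0.4, 1.8, -0.4]
gripper_width: 0.421
```

Request:
{"method": "send_rows", "body": {
  "moves": [
    [[32,0,0,30,0],[32,0,0,65,0],[32,0,0,90,0],[32,0,0,90,0],[32,0,0,90,0]]
  ]
}}

```text
t: 34.72
tcp_pos: [0.4389, -0.1137, 0.1148]
tcp_rot: [-89.4, 1.0, -174.4]
force: [-0.1, 0.3, -2.1]
gripper_width: 0.404
```

```bash
python3 - <<'E'
from h import *
s=robot.sense();print(s["tcp_pos"],s["tcp_rot"],s["gripper_width"])
c=robot.capture("wrist");P=wcloud(c);Q=P.reshape(-1,3);T=s["tcp_pos"]
d=np.linalg.norm(Q[:,:2]-T[:2],axis=1)
S=Q[(d<.055)&(Q[:,2]>T[2]-.006)&(Q[:,2]<T[2]+.012)];print(len(S),rect(S),(S.mean(0)*1e3).round(1))
save(c,"w3.png")
E
```

```text
[ 0.43889541 -0.11370549  0.11481012] [ -89.39919466    0.95909522 -174.36389642] 0.404020241264311
8729 [ 439.7 -114.3   69.9   61.7   45.7] [ 449.6 -113.1  121. ]
```

View pics/w3.png

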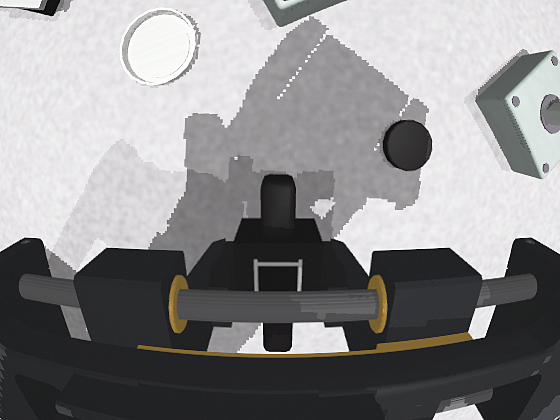

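The key is held straight between the pads, with its hole visible at (278,275). Moving it over the shaft.

Request:
{"method": "send_rows", "body": {
  "moves": [
    [[32,35,0,0,7],[32,70,0,0,13.9],[32,105,-1,0,13.9],[32,140,-1,0,13.9],[32,170,-1,0,13.9],[32,191.7,-1.3,0,13.9],[32,191.7,-1.3,0,13.9],[32,191.7,-1.3,0,13.9],[32,191.7,-1.3,0,13.9],[32,191.7,-1.3,0,13.9]]
  ]
}}

```text
t: 35.6
tcp_pos: [0.6276, -0.1141, 0.1119]
tcp_rot: [-89.6, 0.7, -160.5]
force: [-0.5, -0.3, -0.7]
gripper_width: 0.404
```

Request:
{"method": "send_rows", "body": {
  "moves": [
    [[32,3,-0.9,0,0],[32,3,-0.9,0,0],[32,3,-0.9,-5,0],[32,3,-0.9,-9,0],[32,3,-0.9,-12,0],[32,3,-0.9,-15,0],[32,3,-0.9,-18,0],[32,3,-0.9,-20,0],[32,3,-0.9,-20,0]]
  ]
}}

```text
t: 36.35
tcp_pos: [0.6303, -0.1148, 0.0912]
tcp_rot: [-89.7, 0.6, -160.5]
force: [0.2, 0.4, -1.1]
gripper_width: 0.404
```

Request:
{"method": "send_rows", "body": {
  "moves": [
    [[32,0,0,-4,0],[32,0,0,-8,0],[32,0,0,-12,0],[32,0,0,-16,0],[32,0,0,-19,0],[32,0,0,-21,0],[32,0,0,-23,0],[32,0,0,-24,0],[32,0,0,-24,0]]
  ]
}}

```text
t: 37.1
tcp_pos: [0.6305, -0.1149, 0.0691]
tcp_rot: [-89.6, 0.6, -160.5]
force: [-7.2, 1.8, 12.9]
gripper_width: 0.402
```

Request:
{"method": "send_rows", "body": {
  "moves": [
    [[32,0,0,0.5,-4],[32,0,0,0.5,-8],[32,0,0,0.5,-12],[32,0,0,0.5,-16],[32,0,0,0.5,-20],[32,0,0,0.5,-24],[32,0,0,0.5,-28],[32,0,0,0.5,-32],[32,0,0,0.5,-36],[32,0,0,0.5,-40],[32,0,0,0.5,-44],[32,0,0,0.5,-48],[32,0,0,0.5,-52],[32,0,0,0.5,-56],[32,0,0,0.5,-60],[32,0,0,0.5,-63],[32,0,0,0.5,-65],[32,0,0,0.5,-65]]
  ]
}}

```text
t: 38.6
tcp_pos: [0.6308, -0.1138, 0.07]
tcp_rot: [-89.7, 0.6, 134.5]
force: [-0.2, 5.6, 1.6]
gripper_width: 0.408
```

```bash
python3 -c "
from h import *
s=robot.sense();print(s['tcp_pos'],s['tcp_rot'],s['force'],s['moment'])"
```

```text
[ 0.63075486 -0.11382439  0.06999393] [-89.71190998   0.58034686 134.48287221] [-0.20396111  5.62473822  1.64865604] [0.86968741 0.18675543 0.0664515 ]
```

Request:
{"method": "send_rows", "body": {
  "moves": [
    [[32,0,0,0,-2],[32,0,0,0,-4],[32,0,0,0,-6],[32,0,0,0,-7],[32,0,0,0,-7]]
  ]
}}

```text
t: 39.02
tcp_pos: [0.6308, -0.1136, 0.07]
tcp_rot: [-89.7, 0.6, 127.6]
force: [-1.0, 2.0, 0.6]
gripper_width: 0.411
```

```bash
python3 -c "
from h import *
s=robot.sense();print(s['tcp_pos'],s['tcp_rot'],s['force'],s['moment'])"
```

```text
[ 0.6307767  -0.11361095  0.06998775] [-89.70396634   0.58271274 127.58965622] [-0.95751349  1.99856825  0.56858918] [0.47866287 0.14441649 0.82918128]
```

Request:
{"method": "send_rows", "body": {
  "moves": [
    [[32,0,0,0,-2],[32,0,0,-2,-2],[32,0,0,-2,-2]]
  ]
}}

```text
t: 39.27
tcp_pos: [0.631, -0.1138, 0.0698]
tcp_rot: [-89.7, 0.6, 125.7]
force: [-5.9, 2.9, 12.3]
gripper_width: 0.407
```

Request:
{"method": "send_rows", "body": {
  "moves": [
    [[70,0,0,0,0],[70,0,0,0,0],[70,0,0,0,0],[70,0,0,0,0],[70,0,0,30,0],[70,0,0,60,0],[70,0,0,100,0],[70,0,0,100,0],[70,0,0,100,0],[70,0,0,100,0]]
  ]
}}

```text
t: 40.1
tcp_pos: [0.6307, -0.1138, 0.1693]
tcp_rot: [-89.7, 0.6, 125.7]
force: [-0.4, -0.1, -0.1]
gripper_width: 0.796
```

Request:
{"method": "send_rows", "body": {
  "moves": [
    [[70,-40,-30,40,0],[70,-80,-60,40,0],[70,-120,-100,40,0],[70,-160,-140,40,0],[70,-200,-160,40,0],[70,-200,-160,40,0],[70,-200,-160,40,0],[70,-200,-160,40,0]]
  ]
}}

```text
t: 40.77
tcp_pos: [0.4273, -0.2751, 0.2072]
tcp_rot: [-89.6, 0.4, 125.5]
force: [0.1, 0.9, 0.6]
gripper_width: 0.795
```

```bash
python3 -c "
from hd import *
P=look((541,331),52,'top12.png',30)
P=look((640,124),77.4,None,30)
slices(P,(295,370,120,190),[(70,84),(77,84)])
c=robot.capture('top');print(robot.sense()['tcp_pos'])
cv2.imwrite('pics/c12.png',cv2.resize(c['frame'][80:240,80:480],None,fx=2,fy=2))"
```

```text
box [541.  330.8  51.   49.2  52.9]
handle rad 0.001 tip s 115.9 lat 0.9
box [640.1 123.7  51.6  49.5  76.6]
handle rad -0.002 tip s 115.4 lat 0.2
(70, 84) 391 rect [ 631.4 -114.3   36.1   83.7   43.4] mean [ 630.7 -113.9   76.4]
(77, 84) 176 rect [ 631.2 -114.4   35.7   77.7   43.4] mean [ 631.  -113.6   78.9]
[ 0.43069706 -0.27316871  0.20810375]
```

View pics/c12.png

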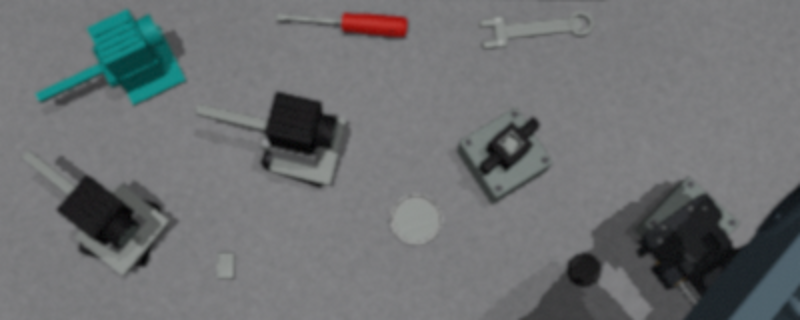

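Request:
{"method": "send_rows", "body": {
  "moves": [
    [[80,35,35,0,0],[80,70,70,0,0],[80,105,105,0,0],[80,140,140,0,0],[80,174,175,0,0],[80,174,195,0,0],[80,174,195,-30,0],[80,174,195,-46,0],[80,174,195,-46,0],[80,174,195,-46,0]]
  ]
}}

```text
t: 41.75
tcp_pos: [0.6042, -0.0762, 0.1603]
tcp_rot: [-89.5, 0.3, 125.8]
force: [0.1, -0.5, 0.3]
gripper_width: 0.907
```

```bash
python3 - <<'E'
from h import *
c=robot.capture("wrist");s=robot.sense();print(s["tcp_pos"],s["tcp_rot"])
P=wcloud(c);Q=P.reshape(-1,3);r=np.linalg.norm(Q[:,:2]-[.631,-.1145],axis=1)
for R_,a,b in((.05,70,84),(.025,77.5,84),(.009,70,77)):
    S=Q[(r<R_)&(Q[:,2]>a/1e3)&(Q[:,2]<b/1e3)]
    if len(S)>5:print(a,b,len(S),rect(S),(S.mean(0)*1e3).round(1))
m=np.argwhere((np.nan_to_num(r,nan=9)<.05).reshape(420,560));lo=m.min(0);hi=m.max(0)
np.save("w4.npy",c,allow_pickle=True)
cv2.imwrite("pics/w4.png",cv2.resize(c["frame"][lo[0]:hi[0],lo[1]:hi[1]],None,fx=3.5,fy=3.5))
E
```

```text
[ 0.60493544 -0.0772259   0.16190314] [-89.64780606   0.43515541 125.77870779]
70 84 4325 [ 630.7 -115.1   36.6   83.3   43.1] [ 631.1 -115.6   76.6]
77.5 84 2102 [ 630.7 -115.1   36.6   35.9   42.9] [ 630.9 -115.4   78.4]
70 77 472 [ 630.5 -114.7   16.5   16.2   43.2] [ 630.6 -114.8   74.1]
```

View pics/w4.png

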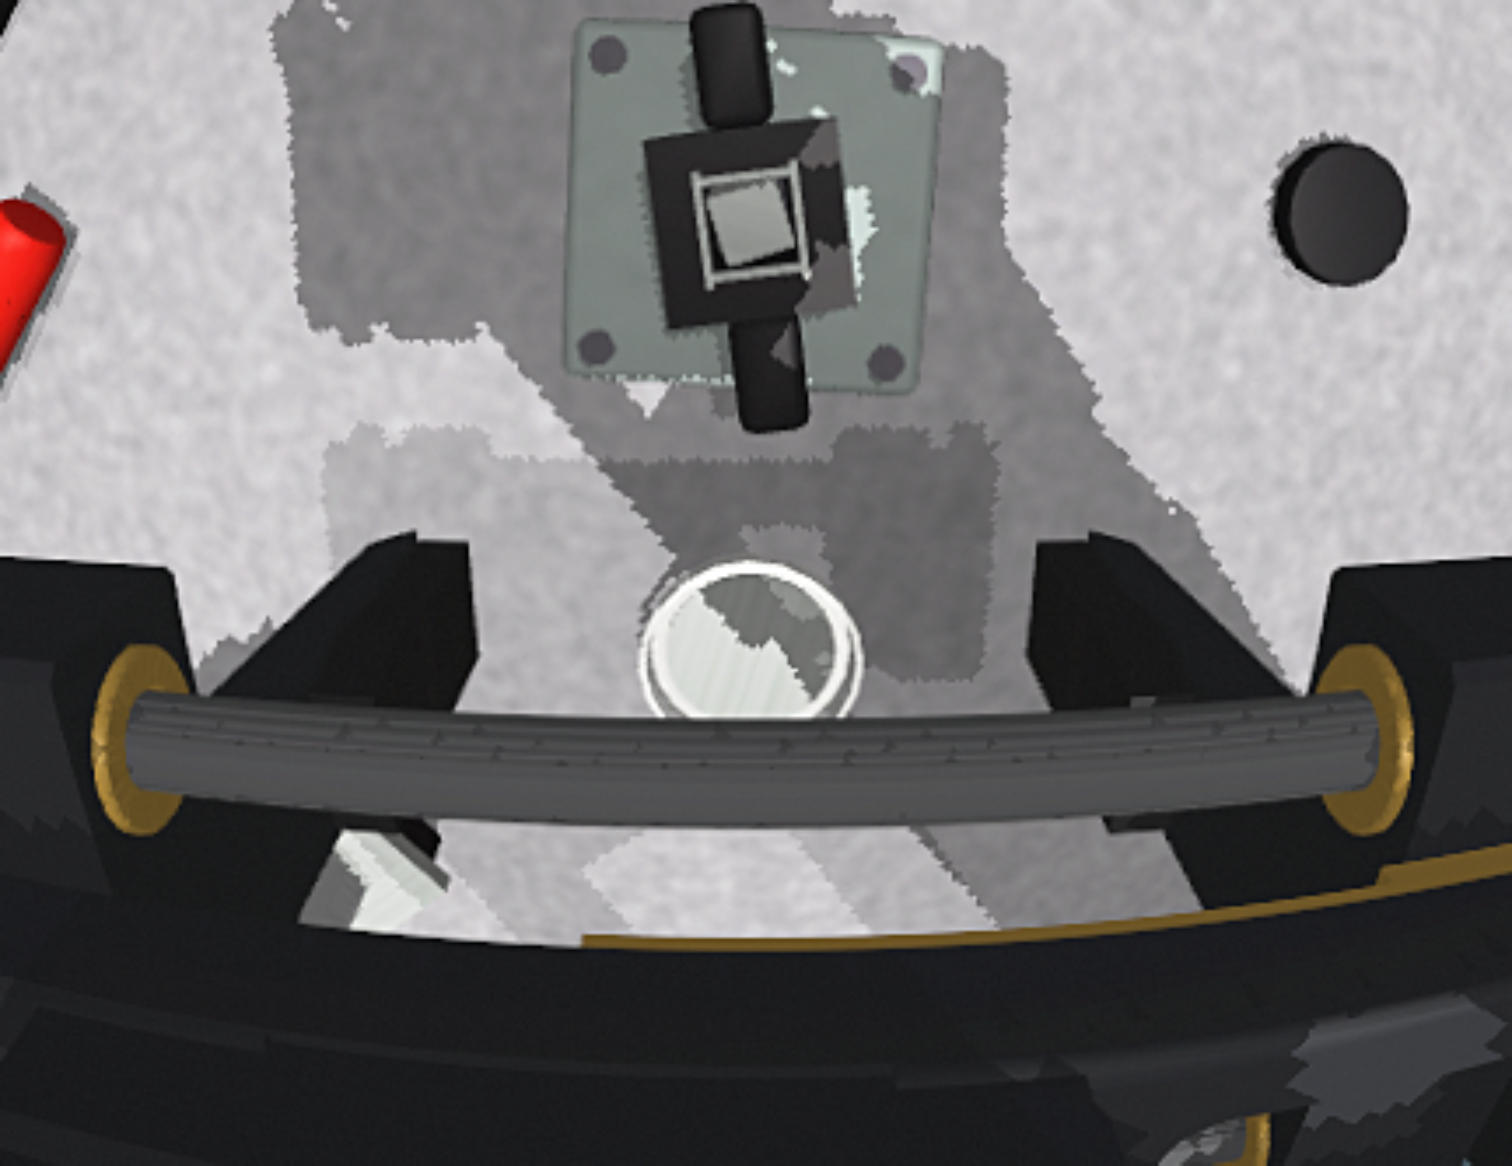

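```bash
python3 - <<'E'
from h import *
def shaft(c,rad):
    R=np.array(c["R"]);t=np.array(c["t"]);h,w=420,560;v,u=np.mgrid[:h,:w]
    x=(u-c["cx"])/c["fx"];y=(v-c["cy"])/c["fy"];r=np.hypot(x,y)
    d=np.stack([np.sin(r)*x/r,np.sin(r)*y/r,np.cos(r)],-1)@R;o=-R.T@t
    X=o+d*((.075-o[2])/d[...,2])[...,None]
    m=(np.linalg.norm(X[...,:2]-[.6306,-.115],axis=-1)<rad)
    g=c["frame"].mean(-1);thr=(g[m].max()*.5+g[m].min()*.5)
    k=(m&(g>thr)).astype(np.uint8);n,L,st,_=cv2.connectedComponentsWithStats(k,connectivity=4)
    for i in range(1,n):
        if st[i,4]>60:print(st[i,4],rect(X[L==i]),g[L==i].mean().round(0))
    P=wcloud(c);q=np.isfinite(P[...,2])&m
    S=P[q&(P[...,2]<.0768)&(P[...,2]>.07)];print("depth",rect(S))
for f in("w2.npy","w4.npy"):
    c=np.load(f,allow_pickle=True).item()
    for rad in(.0105,.012):shaft(c,rad)
c=np.load("w4.npy",allow_pickle=True).item();print(np.argwhere(np.nanmin(np.linalg.norm(wcloud(c)[...,:2]-[.6306,-.115],axis=-1))==np.linalg.norm(wcloud(c)[...,:2]-[.6306,-.115],axis=-1)))
E
```

```text
413 [ 630.7 -115.    13.7   13.5   19.6] 152.0
depth [ 630.5 -115.1   14.4   14.    19.4]
413 [ 630.7 -115.    13.7   13.5   19.6] 152.0
depth [ 630.5 -115.1   14.4   14.    19.4]
485 [ 631.6 -115.9   14.2   16.9   49.8] 147.0
depth [ 630.4 -114.8   16.2   16.2   42.5]
562 [ 632.  -115.2   18.2   17.3   42.5] 147.0
61 [ 624.2 -108.    15.4    1.8   43. ] 137.0
depth [ 630.5 -114.8   16.2   22.6   42.5]
[[149 277]]
```

Request:
{"method": "send_rows", "body": {
  "moves": [
    [[75,25.8,-37.9,0,5],[75,25.8,-37.9,0,7.3],[75,25.8,-37.9,0,7.3],[75,25.8,-37.9,0,7.3],[75,25.8,-37.9,-35,7.3],[75,25.8,-37.9,-65,7.3],[75,25.8,-37.9,-85,7.3],[75,25.8,-37.9,-92,7.3],[75,25.8,-37.9,-92,7.3],[55,25.8,-37.9,-92,7.3],[40,25.8,-37.9,-92,7.3],[32,25.8,-37.9,-92,7.3],[32,25.8,-37.9,-92,7.3],[32,25.8,-37.9,-92,7.3],[32,25.8,-37.9,-92,7.3],[32,25.8,-37.9,-92,7.3]]
  ]
}}

```text
t: 43.13
tcp_pos: [0.6315, -0.1147, 0.0706]
tcp_rot: [-89.7, 0.5, 133.1]
force: [1.3, 3.4, 2.2]
gripper_width: 0.404
```

```bash
python3 -c "
from h import *
s=robot.sense();print(s['tcp_pos'],s['tcp_rot'],s['force'],s['moment'])"
```

```text
[ 0.63154895 -0.11470109  0.07061294] [-89.74854664   0.49394228 133.07606748] [1.33584154 3.42768857 2.17116861] [ 0.53186035 -0.18441298  0.0410828 ]
```

Request:
{"method": "send_rows", "body": {
  "moves": [
    [[32,0,0,0,-1],[32,0,0,0,-2],[32,0,0,0,-3],[32,0,0,0,-3],[32,0,0,0,-3]]
  ]
}}

```text
t: 43.55
tcp_pos: [0.6316, -0.1146, 0.0706]
tcp_rot: [-89.7, 0.5, 130.1]
force: [0.9, 0.7, -0.1]
gripper_width: 0.405
```

```bash
python3 -c "
from h import *
s=robot.sense();print(s['tcp_pos'],s['tcp_rot'],s['force'],s['moment'])"
```

```text
[ 0.63159515 -0.11464916  0.07062048] [-89.74652393   0.49621467 130.09055665] [ 0.939038    0.7128541  -0.06040629] [0.26356614 0.02255409 0.51892422]
```

Request:
{"method": "send_rows", "body": {
  "moves": [
    [[32,0,0,0,-1],[32,0,0,0,-2],[32,0,0,0,-4],[32,0,0,0,-4],[32,0,0,0,-4]]
  ]
}}

```text
t: 43.97
tcp_pos: [0.6315, -0.1147, 0.0706]
tcp_rot: [-89.7, 0.5, 126.1]
force: [-0.1, 0.9, 1.1]
gripper_width: 0.404
```

```bash
python3 -c "
from h import *
s=robot.sense();print(s['tcp_pos'],s['tcp_rot'],s['force'],s['moment'],s['gripper_width'])"
```

```text
[ 0.63153174 -0.11469399  0.07062808] [-89.73217037   0.49826261 126.13441932] [-0.05522962  0.89162228  1.14665876] [0.21970307 0.09557596 0.83037992] 0.4036088421231665
```

The torque rises to 0.5 N·m within 3° and levels off at 0.83 N·m, against 0.04 N·m shaft friction. It happens at the same angle as before, so this is the hard stop. Release, retreat and do a final check.

Request:
{"method": "send_rows", "body": {
  "moves": [
    [[32,0,0,-2,0],[32,0,0,-2,0],[70,0,0,-1,0],[70,0,0,-1,0],[70,0,0,-1,0],[70,0,0,-1,0],[70,0,0,30,0],[70,0,0,60,0],[70,0,0,100,0],[70,0,0,130,0],[70,0,0,130,0]]
  ]
}}

```text
t: 44.88
tcp_pos: [0.6352, -0.1161, 0.2086]
tcp_rot: [-90.1, 1.1, 126.1]
force: [0.8, -0.0, 0.3]
gripper_width: 0.792
```

Request:
{"method": "send_rows", "body": {
  "moves": [
    [[70,-40,-30,0,0],[70,-80,-60,0,0],[70,-120,-100,0,0],[70,-160,-140,0,0],[70,-200,-160,0,0],[70,-200,-160,0,0],[70,-200,-160,0,0],[70,-200,-160,0,0]]
  ]
}}

```text
t: 45.55
tcp_pos: [0.4333, -0.2774, 0.2081]
tcp_rot: [-90.1, 1.0, 125.9]
force: [-0.4, 0.1, 0.8]
gripper_width: 0.792
```

```bash
python3 -c "
from hd import *
P=look((541,331),52,'top13.png',30)
P=look((640,124),77.4,None,30)
slices(P,(295,370,120,190),[(70,84),(77,84)])
slices(P,(270,305,172,208),[(6,18)])
c=np.load('top0.npy',allow_pickle=True).item();slices(cloud(c),(270,305,172,208),[(6,18)])
print(robot.sense())"
```

```text
box [541.1 330.9  52.3  49.1  53.1]
handle rad -0.01 tip s 115.3 lat 0.9
box [639.7 123.5  51.1  48.9  76.9]
handle rad 0.003 tip s 115.3 lat -0.1
(70, 84) 394 rect [ 631.1 -114.1   36.2   83.6   43.9] mean [ 630.2 -114.    76.4]
(77, 84) 170 rect [ 627.5 -110.5   35.9   70.    42.1] mean [ 630.3 -113.4   79. ]
(6, 18) 92 rect [ 5.572e+02 -1.340e+01  6.020e+01  5.900e+01  3.000e-01] mean [561.3 -12.3  10.3]
(6, 18) 90 rect [557.1 -13.3  60.5  58.8   0.7] mean [560.7 -13.1  10.5]
{'t': 45.65, 'qpos': array([-4.55656900e+01,  4.86039516e+00,  1.04005707e+02, -1.03708155e-02,
        7.00596280e+01,  9.83782544e+01]), 'dq': array([ 1.87498569,  0.51863742, -0.63781511,  0.06492243,  0.02704991,
       -0.1611704 ]), 'tau': array([-1.11630231e+00, -3.71252596e+01, -3.23195636e+01, -8.80576135e-02,
       -1.47286160e-01, -3.32619657e-02]), 'tcp_pos': array([ 0.43542826, -0.27592012,  0.20832787]), 'tcp_rot': array([-90.14683663,   1.06423381, 126.05813734]), 'force': array([-0.16245481,  0.58873838,  0.72145291]), 'moment': array([0.04972694, 0.13209531, 0.00331889]), 'gripper_width': 0.7934917502327244}
```

```bash
python3 -c "
from plant import robot
print(robot.job_done())"
```

```text
the job is handed in; nothing more can be done
None
```

I locked both sensor heads on their own ball posts. I then fitted the one key I could see fully down over the left shaft and turned it clockwise to a hard stop. The job is handed in; the robot's clock read about 46 s of the 210 s allowed.

**Last checks**
- **Heads:** both handles read within 0.01 rad of level. When last measured, before the key work, both box tops were at the seated height (131.4 mm) and each foot sat flat on its base.
- **Key:** its top is 79 mm up, which is the fully home height.
- **Dish:** it has not moved.
- **Keys present:** only one key was visible, so the second shaft was left empty.

**What disagreed or stayed uncertain**
- **Left head:** it moved about 3 mm after I locked it, while the robot was elsewhere, probably the announced knock. I nudged it back without raising its handle. It still reads about 1.5 to 2 mm off the measured post centre, which is within the camera calibration error.
- **Key angle:** the key turned only about 66°, less than the 1.2 rad (69°) of shaft travel plus the play. Estimated from a rough picture reading, the shaft itself turned about 58°. On two separate grips the torque climbed to 0.83 N·m (the shaft's friction is 0.04 N·m) with the key at the same angle. I took that as the stop and assumed the shaft had not started at 0.

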